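Seat a block on the comparator gauge and hold its dust cover open for the reading

TASK

Slide the steel block along the gauge plate, without lifting it off, until one long side rests against both dowel stops and its end rests against the brass anvil, with the dial's dust cover still shut. Then take the red bar of the yellow dust cover, which springs shut by itself, raise the cover to 60 degrees from shut (within about 5 degrees) and keep holding it there so that the dial can be read: the program finishes with the gripper still holding the cover open and the block still against its stops. Leave the other things on the bench where they are.

Things in the scene. Friction and masses are not known exactly. Their poses are not given: they have to be found in the camera images.
- gauge: comparator gauge, fixed to the bench: aluminium plate 220 (x) x 340 (y) x 12 mm. Origin at bench level; the plate spans x -110..110, y -190..150 mm, axes along its sides, z up. Its -y half holds the block's stops. On its +y half stands a blue housing, x 0..100, y 15..125, top at z = 62 mm, with a white dial under the yellow cover. (The work lamp by the robot is scenery, not solid.)
- stops (a point): midway between the two upright steel dowel stops (12 mm thick, 26 mm tall above the plate, 50 mm apart along the gauge's y), at half height, on the side facing -x where they touch the block: gauge frame x = 30, y = -72.5, z = 25 mm
- anvil (a point): centre of the flat free end, facing the gauge's -y, of the level brass anvil (14 mm thick, along y, sticking out of the housing) that touches the block's end: gauge frame x = 14, y = -30, z = 30 mm
- seat (a point): block's centre when it is fully against both dowel stops and the anvil: gauge frame x = 14, y = -72.5, z = 29 mm; same axes as the gauge. The block starts on the -x, -y side of this point: it must slide toward +x (stops) and +y (anvil).
- block_mid (a point): centre (half-way up) of the loose ground steel block, 32 (its x) x 85 (its y) x 34 mm (z), 0.5 to 0.8 kg, lying flat on the gauge plate, up to 15 degrees askew. It slides with up to about 10 N.
- cover_hinge (a point): middle of the dust cover's hinge line, along the gauge's y axis at the rear top edge of the housing: gauge frame x = 101, y = 70, z = 67 mm
- cover_bar (a point): middle of the red round bar at the dust cover's front: 10 mm thick, along the gauge's y, 84 mm clear between its side arms, 146 mm from the hinge line, 44 mm in front of the cover plate's edge, free space beneath. Shut: gauge frame x = -45, y = 70, z = 67 mm. At angle a it is 146 cos(a) mm to -x of and 146 sin(a) mm above the hinge.
- cover (a joint): opening angle of the yellow dust cover (102 x 114 x 4 mm plate), rad: 0 shut, growing as the front bar rises; 1.047 = 60 degrees; stop at 1.75. Weight and a spring pull it shut from any angle (under 3 N at the bar).
- ribbed_canister: bystander: black ribbed canister, 87 mm across, 141 mm tall, at the right; origin at the centre of its underside
- maroon_block: bystander: maroon abrasive block, 50 x 30 x 62 mm, at the left; origin at the centre of its underside
- tape_roll: bystander: roll of tan tape, 98 mm across, 24 mm high, lying at the far left; origin at the centre of its underside
Not all that is in view belongs to the job. What is meant by the part that bears block_mid is not blue, purple or turquoise, and is the larger of those in its own colour.

How it is judged:
By the outcome, as a careful person would: the job done as asked, in the order asked, and still so for the second after the job is handed in, while the arm keeps its last pose, push and grip.
It also fails if it takes over 61 s, if anything falls off the work surface, if the arm or the gripper's body presses on something with over 40 N, if the wrist force passes 120 N, or if a joint passes its speed limit or range.

ROBOT

A 6-joint arm with a two-finger parallel gripper is mounted at the origin on the work surface; the furniture and walls round the work are solid. World frame = base frame: x ahead of the robot, y to its left, z up, the work surface at z = 0. Lengths are in m, angles in rad, forces in N, time in s.
With the tool pointing down it reaches from about 0.325 to 0.85 m from the base axis. Payload 15.5 kg.
Tool frame: the origin (TCP) lies midway between the tips of the shut fingers; the grasp point (between the pads) lies 19 mm behind it; z points along the fingers, y is the line along which they close (so a half turn about z gives the same grasp; the last joint's range is limited). The gripper opens to 91 mm and grips with 3 to 60 N. Pads are 32 mm wide; open, the fingers measure 118 mm over their backs; the gripper's body (76 mm by 178 mm) begins 60 mm behind the grasp point.
Start: joints at [-1.357, 0.494, 1.345, -0, 1.302, -0.096], TCP at [0.19, -0.595, 0.214] pointing down, gripper open.
Joint ranges: [-2.91, 2.91], [-0.82, 2.16], [0.22, 2.67], [-1.22, 4.37], [0.12, 2.79], [-3.08, 3.08]. Speed limits (rad/s): [1.89, 1.89, 2.57, 3.01, 3.01, 3.01].

INTERFACE

Orientations are given as a unit quaternion [w, x, y, z].
In Python, from plant import robot, imaging, job, find_in, trace, tip_of gives the robot as it stands. The module is installed in compiled form; this text tells all that it offers.
- The arm moves only by the tool play_rows, never from a script. Its argument "commands" is a list of rows, each a list of 3 entries, a list of its own where there are three numbers: the shift along the world's x, y, z in m, then the turn, a rotation vector about the world's x, y, z in degrees, then the finger opening in m, from 0 to 0.0912. In form: [[[x, y, z], [wx, wy, wz], hand], ...]. A call has 1 to 10 rows; each row shifts and turns the commanded pose from where the row before left it; what a row does not reach is not made up. A row lasts 1/10 s, in which the tool goes at most 50 mm and 8.59 degrees, less where a joint would pass 70% of its speed; a pose out of reach is approached as far as the arm can. A call with a gripper value outside its range is refused whole. The fingers move at their own pace and stop on an object; the grip force is fixed at half the most. Time passes only in rows, so rows that do not move let the fingers close. It gives the time, the measured TCP pose, the force, the opening and the grip force at its end, in the units of the state.
- robot.get_obs(): the state, without advancing time (a new reading comes with each control period).
- imaging.camera(name): name is "scene" or "side" or "wrist"; returns a dict with "color" (420x560x3 uint8, blue, green, red), "K" (3x3 intrinsics, pixels), "dist" ([k1, k2, p1, p2, k3] as OpenCV has them; the pictures are not rectified), "rvec" (rotation vector, rad) and "tvec" (3), from world to camera coordinates, as OpenCV has them; the wrist camera has in their place "T_tool_cam" (4x4, takes a point from camera to tool coordinates, whose origin is the TCP and whose axes are the flange's). Camera axes: x right, y down, z forward; pixel columns grow to the right and rows downward; lengths in m; the calibration is good to about 2 mm. A picture is of the moment at which its call begins: read the wrist's pose just before it. There is no depth.
- job.close_job(): hands the job in; it is judged then, once.
Trained networks look in a picture, given as the dict that the camera call returned (one of the last four; its "shot" number tells which), for a name from the list of things; names that differ only in an ending like _2 or _b are one class to them, and where a whole thing is asked for, a point or a joint stands for the part that bears it (a point fixed in the world has none). Each returns a list of dicts, best first, with "conf" (0 to 1); they miss things now and then, are a little off and sometimes report something else, mostly with a low value. They report only what shows in the picture. A call takes as long as a camera call. They do not tell look-alikes from the thing itself.
- find_in(thing, picture): "bbox" ([left, top, width, height] in pixels, round what is visible of it).
- trace(thing, picture): "mask" (420x560 bool, what is visible of it) and "bbox" ([left, top, width, height] in pixels, round what is visible of it).
- tip_of(thing, picture): "position" ([row, column] in pixels: a listed point, or the origin of a listed thing).
The state is a dict: "time": time; "joint_pos": joint angles; "qd": joint speeds; "tau": joint torques, N m; "tool_pos": TCP position; "orientation": TCP orientation; "force": force on the tool from outside, world axes, zero at the start; "moment": the same for the moment, N m; "grip_width": finger opening in m; "finger_force": force on a finger pad.
Only numpy, scipy, OpenCV 4.12 (cv2) and the standard library are available. Lean on these libraries where they do the work, as an engineer would, in place of code of your own. Each camera call takes 0.05 s, during which the arm holds its last target. There are 200 camera calls.

## Working session

There is one attempt and no reset: what is moved stays moved. The work goes in short steps, Python scripts to look and compute and a tool call to move; the robot and the scene stay as the last step left them, time stands still between calls to the robot, and variables do not carry over. Pictures are saved under pics/ and viewed, at most 10 in all, crops included, and the job is handed in when it is done.

Besides the shell and the picture viewer there is one more tool, called as a command line: name --argument value ..., lists and objects as JSON in quotes. play_rows: Moves the arm, as the interface text tells. Its arguments: {"type":"object","properties":{"commands":{"type":"array"}},"required":["commands"]}

```bash
mkdir -p pics; cat > h.py <<'E'
import numpy as np, cv2
from plant import robot, imaging, job, find_in, trace, tip_of
def cam(n):
    o=robot.get_obs(); c=imaging.camera(n)
    if n=="wrist":
        w,x,y,z=o["orientation"]
        from scipy.spatial.transform import Rotation as R
        T=np.eye(4);T[:3,:3]=R.from_quat([x,y,z,w]).as_matrix();T[:3,3]=o["tool_pos"]
        c["Twc"]=T@np.array(c["T_tool_cam"])
    else:
        Rm=cv2.Rodrigues(np.array(c["rvec"],float))[0];T=np.eye(4);T[:3,:3]=Rm.T;T[:3,3]=-Rm.T@np.array(c["tvec"],float).ravel();c["Twc"]=T
    return c
def ray(c,u,v):
    p=cv2.undistortPoints(np.array([[[u,v]]],float),np.array(c["K"]),np.array(c["dist"])).ravel()
    d=c["Twc"][:3,:3]@np.array([p[0],p[1],1]);return c["Twc"][:3,3],d
def atz(c,u,v,z):
    o,d=ray(c,u,v);return o+d*(z-o[2])/d[2]
def tri(obs):
    A=0;b=0
    for c,u,v in obs:
        o,d=ray(c,u,v);d=d/np.linalg.norm(d);P=np.eye(3)-np.outer(d,d);A=A+P;b=b+P@o
    X=np.linalg.solve(A,b);return X
def proj(c,X):
    T=np.linalg.inv(c["Twc"]);return cv2.projectPoints(np.atleast_2d(X).astype(float),cv2.Rodrigues(T[:3,:3])[0],T[:3,3],np.array(c["K"]),np.array(c["dist"]))[0][:,0]
E
python3 - <<'E'
from h import *
np.set_printoptions(precision=3,suppress=True)
for n in ["scene","side"]:
    c=cam(n); cv2.imwrite(f"pics/{n}0.png",c["color"]); print(n,c["Twc"][:3,3])
    for t in ["stops","anvil","seat","block_mid","cover_hinge","cover_bar","gauge"]:
        print(t,[(np.round(r["position"]),round(r["conf"],2)) for r in tip_of(t,c)[:3]])
    print([(r["bbox"],r["conf"]) for r in find_in("block_mid",c)])
print(robot.get_obs())
E
```

```text
scene [ 0.02  -0.818  1.031]
stops [(array([236., 326.]), 0.82)]
anvil [(array([224., 320.]), 0.9)]
seat [(array([233., 323.]), 0.66)]
block_mid [(array([291., 278.]), 0.79), (array([257., 260.]), 0.53), (array([248., 314.]), 0.46)]
cover_hinge []
cover_bar [(array([201., 282.]), 0.88)]
gauge [(array([310., 390.]), 0.66)]
[([263.3, 277.7, 25.2, 20.4], 0.62), ([248.8, 249.9, 22.1, 14.6], 0.57)]
side [ 0.428 -1.044  0.77 ]
stops [(array([243., 318.]), 0.96)]
anvil [(array([236., 312.]), 0.86)]
seat [(array([240., 313.]), 0.69)]
block_mid [(array([268., 241.]), 0.96), (array([246., 291.]), 0.76), (array([172., 326.]), 0.69)]
cover_hinge [(array([209., 335.]), 0.81)]
cover_bar [(array([206., 295.]), 0.81)]
gauge [(array([232., 307.]), 0.63)]
[([226.4, 254.2, 32.6, 29.5], 0.97), ([275.4, 282.5, 11.2, 25.6], 0.74), ([203.1, 279.3, 20.8, 27.4], 0.64), ([288.9, 239.4, 16.5, 20.8], 0.55), ([239.1, 237.5, 20.1, 11.7], 0.53)]
{'time': 0.9, 'joint_pos': array([-1.358,  0.494,  1.345, -0.   ,  1.303, -0.096]), 'qd': array([ 0.001, -0.   ,  0.001,  0.   , -0.   , -0.   ]), 'tau': array([  0.003, -87.867, -38.226,   0.071,   0.044,  -0.   ]), 'tool_pos': array([ 0.19 , -0.595,  0.214]), 'orientation': array([-0.   ,  0.988,  0.154, -0.   ]), 'force': array([-0.187, -0.046,  0.223]), 'moment': array([-0.044,  0.023, -0.045]), 'finger_force': 0.0, 'grip_width': 0.09123919122302654}
```

View pics/scene0.png

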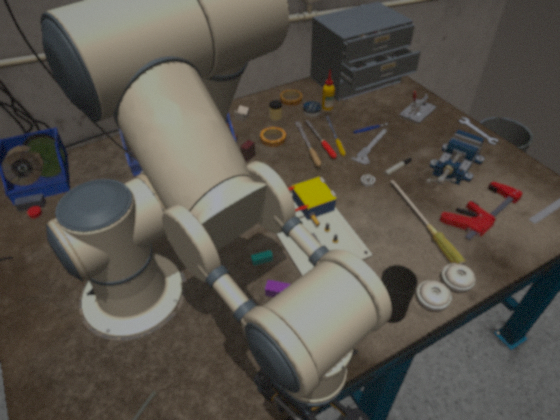

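View pics/side0.png

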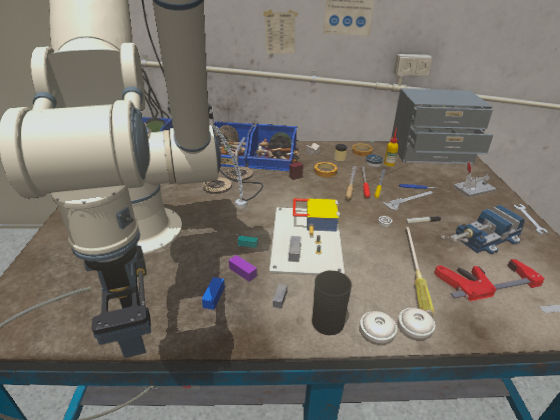

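Side view: the grey block on the plate is at about (294,247). Look-alikes are turquoise (247,241), purple (242,267), blue (213,293) and a smaller grey block off the plate (280,296). I choose the larger grey one on the plate. Next I fit the gauge pose and check that choice with one crop.

```bash
cat >> h.py <<'E'
G={"stops":(.03,-.0725,.025),"anvil":(.014,-.03,.030),"seat":(.014,-.0725,.029),"cover_hinge":(.101,.07,.067),"cover_bar":(-.045,.07,.067)}
def g2w(q,P):
    P=np.atleast_2d(P);c,s=np.cos(q[2]),np.sin(q[2]);return np.c_[q[0]+c*P[:,0]-s*P[:,1],q[1]+s*P[:,0]+c*P[:,1],P[:,2]]
def fitg(obs,q0):
    from scipy.optimize import least_squares
    f=lambda q:np.concatenate([(proj(c,g2w(q,P))[0]-uv) for c,P,uv in obs])
    r=least_squares(f,q0,loss="soft_l1",f_scale=2.0);return r.x,f(r.x).reshape(-1,2)
E
python3 - <<'E'
from h import *
np.set_printoptions(precision=3,suppress=True)
obs=[];S={}
for n in ["scene","side"]:
    c=cam(n);S[n]=c
    for t in G:
        r=tip_of(t,c)
        if r and r[0]["conf"]>.6: obs.append((c,G[t],np.array(r[0]["position"])[::-1]))
q,res=fitg(obs,[.55,-.2,0]);print(q,res)
c=S["side"]
P=g2w(q,[(-.11,-.19,.012),(.11,-.19,.012),(.11,.15,.012),(-.11,.15,.012)]);print(proj(c,P))
for r in tip_of("block_mid",c)[:5]: 
    v,u=r["position"];print(u,v,r["conf"],atz(c,u,v,.029))
im=c["color"][180:320,190:370].copy();cv2.imwrite("pics/crop1.png",cv2.resize(im,None,fx=4,fy=4,interpolation=cv2.INTER_CUBIC))
E
```

```text
[ 0.558 -0.03  -0.016] [[-0.751 -5.222]
 [ 0.012 -0.978]
 [ 0.29   2.324]
 [-0.528  2.489]
 [ 3.984 -0.89 ]
 [ 3.269  0.049]
 [-1.404  0.214]
 [-1.895  1.388]
 [-0.359 -1.447]]
[[273.09  270.663]
 [348.299 270.969]
 [333.458 207.511]
 [273.395 206.905]]
212.8 293.3 0.88 [ 0.285 -0.323  0.029]
247.3 244.5 0.77 [ 0.367 -0.117  0.029]
239.1 269.1 0.72 [ 0.348 -0.229  0.029]
281.3 295.7 0.6 [ 0.466 -0.333  0.029]
291.9 247.2 0.54 [ 0.504 -0.131  0.029]
```

View pics/crop1.png

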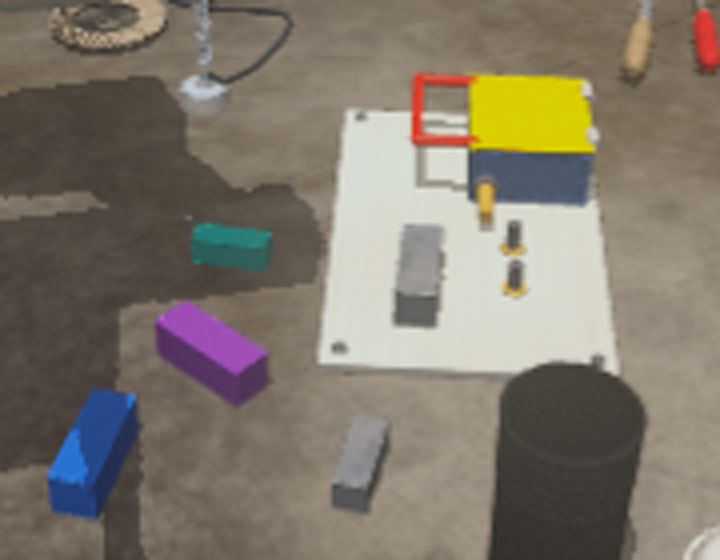

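The crop confirms the choice: the grey block on the plate (about (294,247) in the full picture) is larger than the grey one off the plate. I'll move the wrist camera over the gauge.

play_rows --commands '[[[0.018, 0.026, 0.015], [0, 0, 4], 0.08], [[0.018, 0.026, 0.015], [0, 0, 4], 0.08], [[0.018, 0.026, 0.015], [0, 0, 4], 0.08], [[0.018, 0.026, 0.015], [0, 0, 4], 0.08], [[0.018, 0.026, 0.015], [0, 0, 4], 0.08], [[0.018, 0.026, 0.015], [0, 0, 4], 0.08], [[0.018, 0.026, 0.015], [0, 0, 4], 0.08], [[0.018, 0.026, 0.015], [0, 0, 4], 0.08], [[0.018, 0.026, 0.015], [0, 0, 4], 0.08]]'

```text
time: 2.45
tool_pos: [0.3525, -0.3603, 0.3496]
orientation: [0.0, 0.892, 0.453, 0.0]
force: [1.1, -1.5, 0.8]
grip_width: 0.0801
finger_force: 0.0
```

play_rows --commands '[[[0.018, 0.026, 0], [0, 0, 4], 0.08], [[0.018, 0.026, 0], [0, 0, 4], 0.08], [[0.018, 0.026, 0], [0, 0, 4], 0.08], [[0.018, 0.026, 0], [0, 0, 4], 0.08], [[0.018, 0.026, 0], [0, 0, 4], 0.08], [[0.018, 0.026, 0], [0, 0, 4], 0.08], [[0.018, 0.026, 0], [0, 0, 4], 0.08], [[0.018, 0.026, 0], [0, 0, 4], 0.08], [[0.018, 0.026, 0], [0, 0, 4], 0.08], [[0, 0, 0], [0, 0, 0], 0.08]]'

```text
time: 3.45
tool_pos: [0.5154, -0.1248, 0.3488]
orientation: [-0.0, 0.707, 0.707, 0.0]
force: [0.1, -0.3, -0.4]
grip_width: 0.0803
finger_force: 0.0
```

```bash
python3 - <<'E'
from h import *
np.set_printoptions(precision=4,suppress=True)
o=robot.get_obs();print(o["tool_pos"],o["orientation"])
obs=[];S={}
for n in ["wrist","side","scene"]:
    c=cam(n);S[n]=c
    for t in G:
        r=tip_of(t,c)
        if r and r[0]["conf"]>.6: obs.append((c,G[t],np.array(r[0]["position"])[::-1]));print(n,t,r[0]["position"],r[0]["conf"])
q,res=fitg(obs,[.558,-.03,-.03]);print(q,res)
c=S["wrist"];im=c["color"].copy();print(c["Twc"][:3,3])
for r in trace("block_mid",c)[:4]:
    m=r["mask"].astype(np.uint8);cn=max(cv2.findContours(m,0,1)[0],key=cv2.contourArea)
    pts=cn[:,0].astype(float);W=np.array([atz(c,u,v,.046)[:2] for u,v in pts])
    print(r["bbox"],r["conf"],cv2.minAreaRect((W*1000).astype(np.float32)))
    cv2.drawContours(im,[cn],-1,(0,0,255),1)
for P in [[(-.11,-.19,.012),(.11,-.19,.012),(.11,.15,.012),(-.11,.15,.012)]]:
    for u in proj(c,g2w(q,P)): cv2.circle(im,(int(u[0]),int(u[1])),3,(255,0,255),1)
for t in G:
    u=proj(c,g2w(q,G[t]))[0];cv2.circle(im,(int(u[0]),int(u[1])),2,(0,255,0),-1)
cv2.imwrite("pics/w1.png",cv2.resize(im,(800,600)))
for r in tip_of("block_mid",c)[:3]: print(r["position"],r["conf"],atz(c,r["position"][1],r["position"][0],.029))
E
```

```text
[ 0.5154 -0.1248  0.3488] [-0.0001  0.7071  0.7071  0.0004]
wrist stops [150.5, 332.8] 0.76
wrist anvil [119.7, 322.7] 0.9
wrist seat [152.5, 321.3] 0.66
wrist cover_bar [22.5, 283.4] 0.75
side anvil [235.5, 309.0] 0.96
side seat [242.7, 316.2] 0.94
side cover_hinge [206.7, 337.6] 0.74
side cover_bar [207.4, 292.8] 0.66
scene stops [235.4, 328.1] 0.66
scene anvil [224.2, 317.3] 0.64
scene seat [231.4, 323.2] 0.92
scene cover_hinge [184.4, 324.7] 0.68
scene cover_bar [202.9, 282.4] 0.78
[ 0.557  -0.0327 -0.0525] [[-0.3503  1.5194]
 [ 0.7102 -1.3854]
 [-0.6369 -0.7564]
 [-2.146   0.2771]
 [ 1.919  -1.8774]
 [-4.7287 -0.6632]
 [-1.6273  1.2128]
 [ 0.1851 -0.7819]
 [ 1.469  -3.8002]
 [ 0.7395 -1.0984]
 [ 1.8918  1.1293]
 [ 1.8161  1.462 ]
 [ 3.6506 -2.4912]]
[ 0.5154 -0.0512  0.5196]
[131.7, 194.1, 59.1, 47.1] 0.92 ((356.1255798339844, -195.85606384277344), (44.12890625, 65.38240051269531), 46.61737060546875)
[136.6, 120.6, 53.7, 23.7] 0.82 ((372.4774169921875, -78.33499145507812), (25.437223434448242, 61.870689392089844), 77.46581268310547)
[261.9, 142.6, 34.1, 67.5] 0.8 ((509.664794921875, -136.09732055664062), (88.79055786132812, 33.16428756713867), 83.07866668701172)
[110.0, 258.0, 33.0, 26.2] 0.57 ((298.5053405761719, -263.3177185058594), (51.827999114990234, 29.005008697509766), 39.702083587646484)
[290.0, 120.0] 0.94 [ 0.283 -0.304  0.029]
[292.4, 242.2] 0.79 [ 0.4587 -0.3086  0.029 ]
[132.0, 165.8] 0.74 [ 0.3669 -0.0805  0.029 ]
```

View pics/w1.png

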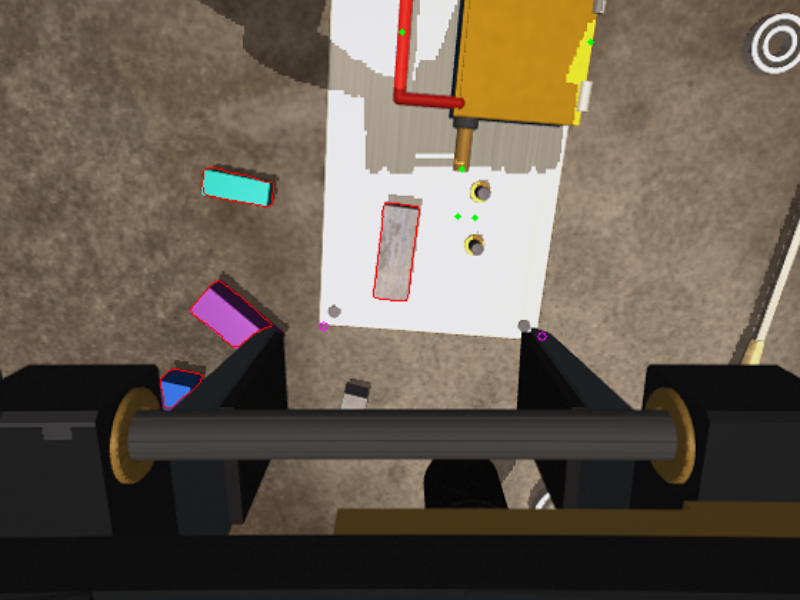

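The wrist view shows the block at about (397,252) on the plate, the dowels at (480,191) and (474,245), the anvil tip at (462,168), and the red bar at (402,30). I'll refine the gauge pose from the plate edges.

```bash
python3 - <<'E'
from h import *
np.set_printoptions(precision=4,suppress=True)
c=cam("wrist")
g=cv2.cvtColor(c["color"],cv2.COLOR_BGR2GRAY)
# edges: sub-pixel strongest gradient along short scans near eyeballed lines
def scan(p0,p1,n,nrm):
    out=[]
    for t in np.linspace(.1,.9,n):
        p=np.array(p0)*(1-t)+np.array(p1)*t; s=np.arange(-6,6.1,.5)
        xs=(p[0]+s*nrm[0]).astype(np.float32)[None];ys=(p[1]+s*nrm[1]).astype(np.float32)[None]
        d=np.abs(np.diff(cv2.GaussianBlur(cv2.remap(g,xs,ys,1),(3,1),0)[0].astype(float)));k=np.argmax(d);out.append(p+np.array(nrm)*(s[k]+.25))
    return np.array([atz(c,u,v,.012)[:2] for u,v in out])*1000
k=.7
for nm,a,b,nr in [("L",(328,90),(321,323),(1,0)),("N",(321,323),(537,337),(0,1)),("R",(537,337),(563,155),(1,0))]:
    W=scan(np.array(a)*k,np.array(b)*k,15,nr)
    vx,vy,x0,y0=cv2.fitLine(W.astype(np.float32),cv2.DIST_HUBER,0,.01,.01).ravel()
    r=(W-[x0,y0])@[-vy,vx];print(nm,np.degrees(np.arctan2(vy,vx)),x0,y0,np.abs(r).max())
# dowel tops at z=.038, anvil tip
for u,v,z in [(482,191,.038),(476,246,.038),(462,168,.03)]: print(atz(c,u*k,v*k,z))
print("bar inner corner",atz(c,400*k,98*k,.067))
E
```

```text
L 85.45533 440.53815 -108.363235 0.5574095395969045
N -4.643856 527.0748 -221.07372 0.48866152266305146
R 85.81014 656.55444 -139.32774 7.84285708724212
[ 0.5854 -0.0854  0.038 ]
[ 0.5816 -0.1346  0.038 ]
[ 0.568  -0.0657  0.03  ]
bar inner corner [ 0.5132 -0.0104  0.067 ]
```

Gauge origin is (0.557, -0.033) with yaw -4.6°. The block is at (0.510, -0.136) with yaw about -6.9°, and the seat is at (0.565, -0.106). I'll descend and grip the block.

play_rows --commands '[[[-0.003, -0.006, -0.04], [0, 0, -3.5], 0.065], [[-0.003, -0.005, -0.04], [0, 0, -3.4], 0.065], [[0, 0, -0.04], [0, 0, 0], 0.065], [[0, 0, -0.04], [0, 0, 0], 0.065], [[0, 0, -0.04], [0, 0, 0], 0.065], [[0, 0, -0.04], [0, 0, 0], 0.065], [[0, 0, -0.04], [0, 0, 0], 0.065], [[0, 0, -0.03], [0, 0, 0], 0.065], [[0, 0, -0.015], [0, 0, 0], 0.065], [[0, 0, -0.001], [0, 0, 0], 0.065]]'

```text
time: 5.5
tool_pos: [0.5069, -0.138, 0.0211]
orientation: [-0.001, 0.75, 0.661, -0.001]
force: [-0.4, 0.4, 0.1]
grip_width: 0.0651
finger_force: 0.0
```

play_rows --commands '[[[0, 0, 0], [0, 0, 0], 0.04], [[0, 0, 0], [0, 0, 0], 0.03], [[0, 0, 0], [0, 0, 0], 0.028], [[0, 0, 0], [0, 0, 0], 0.028], [[0, 0, 0], [0, 0, 0], 0.028]]'

```text
time: 6.0
tool_pos: [0.5085, -0.1386, 0.0236]
orientation: [0.001, 0.75, 0.661, 0.0]
force: [0.8, 0.3, 7.6]
grip_width: 0.0319
finger_force: 30.0
```

play_rows --commands '[[[0.004, 0.003, 0], [0, 0, 0.3], 0.028], [[0.005, 0.004, 0], [0, 0, 0.5], 0.028], [[0.005, 0.004, 0], [0, 0, 0.5], 0.028], [[0.005, 0.004, 0], [0, 0, 0.5], 0.028], [[0.005, 0.004, 0], [0, 0, 0.5], 0.028], [[0.005, 0.004, 0], [0, 0, 0.3], 0.028], [[0.005, 0.004, 0], [0, 0, 0], 0.028], [[0.002, 0.001, 0], [0, 0, 0], 0.028], [[0, 0, 0], [0, 0, 0], 0.028]]'

```text
time: 6.9
tool_pos: [0.5436, -0.1106, 0.0236]
orientation: [-0.0, 0.735, 0.678, -0.0]
force: [-6.2, -2.5, 12.5]
grip_width: 0.0317
finger_force: 30.0
```

```bash
python3 - <<'E'
from h import *
o=robot.get_obs();print(o["tool_pos"],o["orientation"],o["force"])
c=cam("wrist");a=c["color"][:300]
s=cam("side")["color"][190:290,240:373]
cv2.imwrite("pics/w2.png",np.vstack([cv2.resize(a,(560,300)),cv2.resize(s,(400,300)).copy() if 0 else np.pad(cv2.resize(s,(400,300)),((0,0),(0,160),(0,0)))]))
E
```

```text
[ 0.54356807 -0.11062438  0.02358317] [-1.02563869e-05  7.34812865e-01  6.78269784e-01 -3.91073779e-04] [-6.24106975 -2.45533158 12.52350438]
```

View pics/w2.png

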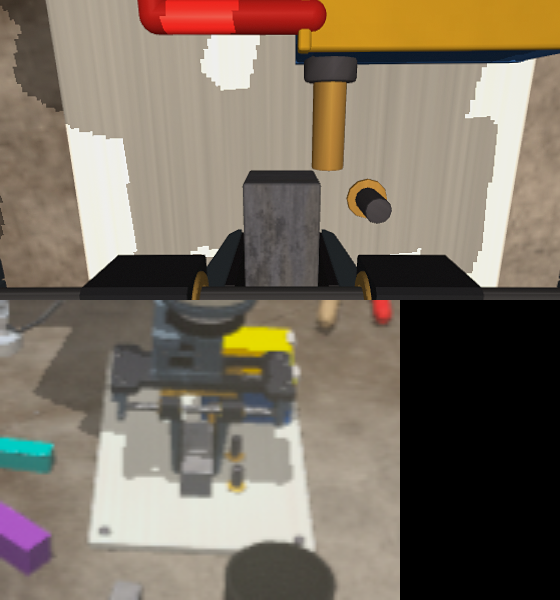

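The block is now aligned and short of the dowels, with its end near (282,172) and the anvil tip near (328,168). I'll release it, rise, close the fingers and come down on its -x side to push.

play_rows --commands '[[[0, 0, 0], [0, 0, 0], 0.042], [[0, 0, 0], [0, 0, 0], 0.042], [[0, 0, 0.01], [0, 0, 0], 0.042], [[0, 0, 0.032], [0, 0, 0], 0.042], [[-0.015, 0.003, 0], [0, 0, 0], 0.02], [[-0.025, 0.004, 0], [0, 0, 0], 0], [[0, 0, -0.005], [0, 0, 0], 0], [[0, 0, -0.017], [0, 0, 0], 0], [[0, 0, -0.02], [0, 0, 0], 0], [[0, 0, 0], [0, 0, 0], 0]]'

```text
time: 8.0
tool_pos: [0.5033, -0.1032, 0.0216]
orientation: [-0.001, 0.735, 0.678, -0.001]
force: [0.1, -0.3, -0.2]
grip_width: 0.0006
finger_force: 0.0
```

play_rows --commands '[[[0.004, 0, 0], [0, 0, 0], 0], [[0.004, 0, 0], [0, 0, 0], 0], [[0.004, -0.001, 0], [0, 0, 0], 0], [[0.004, 0, 0], [0, 0, 0], 0], [[0.004, 0, 0], [0, 0, 0], 0], [[0, 0, 0], [0, 0, 0], 0]]'

```text
time: 8.6
tool_pos: [0.524, -0.1043, 0.0233]
orientation: [-0.0, 0.735, 0.678, -0.0]
force: [-2.6, -0.1, 1.9]
grip_width: 0.0005
finger_force: 1.4
```

play_rows --commands '[[[0.003, 0, 0], [0, 0, 0], 0], [[0.003, 0, 0], [0, 0, 0], 0], [[0.002, 0, 0], [0, 0, 0], 0], [[0.002, 0, 0], [0, 0, 0], 0], [[0, 0, 0], [0, 0, 0], 0]]'

```text
time: 9.1
tool_pos: [0.5334, -0.1043, 0.0232]
orientation: [-0.001, 0.735, 0.678, -0.0]
force: [-5.3, -0.3, 4.5]
grip_width: 0.0004
finger_force: 2.9
```

play_rows --commands '[[[0.001, 0, 0], [0, 0, 0], 0], [[0.001, 0, 0], [0, 0, 0], 0], [[0, 0, 0], [0, 0, 0], 0]]'

```text
time: 9.4
tool_pos: [0.5353, -0.1043, 0.0232]
orientation: [-0.001, 0.735, 0.678, -0.0]
force: [-6.0, 0.6, 5.7]
grip_width: 0.0001
finger_force: 3.4
```

play_rows --commands '[[[0.001, 0, 0], [0, 0, 0], 0], [[0.001, 0, 0], [0, 0, 0], 0], [[0, 0, 0], [0, 0, 0], 0]]'

```text
time: 9.7
tool_pos: [0.5373, -0.1043, 0.0232]
orientation: [-0.001, 0.735, 0.678, -0.0]
force: [-6.1, 0.5, 5.4]
grip_width: 0.0003
finger_force: 3.4
```

play_rows --commands '[[[0.001, 0, 0], [0, 0, 0], 0], [[0, 0, 0], [0, 0, 0], 0]]'

```text
time: 9.9
tool_pos: [0.5377, -0.1043, 0.0232]
orientation: [-0.001, 0.735, 0.678, -0.001]
force: [-10.5, -0.3, 9.0]
grip_width: 0.0004
finger_force: 5.3
```

play_rows --commands '[[[0.001, 0, 0], [0, 0, 0], 0], [[0, 0, 0], [0, 0, 0], 0]]'

```text
time: 10.1
tool_pos: [0.5378, -0.1042, 0.0232]
orientation: [-0.002, 0.735, 0.678, -0.001]
force: [-15.3, -2.3, 12.7]
grip_width: 0.0004
finger_force: 8.0
```

```bash
python3 - <<'E'
from h import *
o=robot.get_obs();print(o["tool_pos"],o["force"])
c=cam("wrist");a=c["color"][60:330,120:480]
cv2.imwrite("pics/w3.png",cv2.resize(a,(800,600)))
E
```

```text
[ 0.53776481 -0.10421245  0.02318019] [-15.29079162  -2.25125946  12.7432796 ]
```

View pics/w3.png

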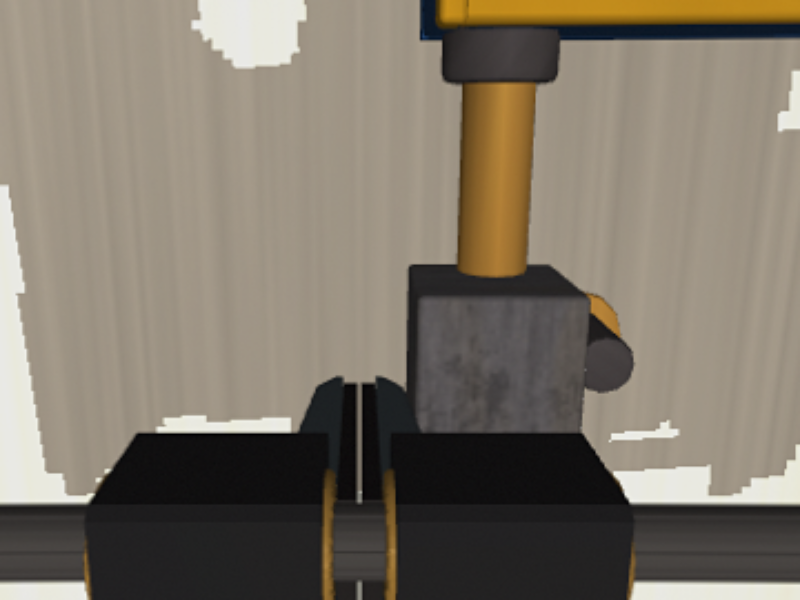

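The block touches the dowel at (605,360), and the anvil at (492,270) is at or very near its end. Next I push along +y at the block's -y end.

play_rows --commands '[[[-0.004, 0, 0], [0, 0, 0], 0], [[-0.004, 0, 0], [0, 0, 0], 0], [[0, 0, 0.02], [0, 0, 0], 0], [[0, 0, 0.025], [0, 0, 0], 0], [[0.014, -0.035, 0], [0, 0, 0], 0], [[0.014, -0.036, 0], [0, 0, 0], 0], [[0, 0, -0.01], [0, 0, 0], 0], [[0, 0, -0.025], [0, 0, 0], 0], [[0, 0, -0.01], [0, 0, 0], 0], [[0, 0, 0], [0, 0, 0], 0]]'

```text
time: 11.15
tool_pos: [0.5589, -0.1748, 0.0217]
orientation: [-0.001, 0.735, 0.678, -0.001]
force: [0.2, -0.1, -0.2]
grip_width: 0.0005
finger_force: 0.0
```

play_rows --commands '[[[0, 0.003, 0], [0, 0, 0], 0], [[0, 0.003, 0], [0, 0, 0], 0], [[0, 0.001, 0], [0, 0, 0], 0], [[0, 0.001, 0], [0, 0, 0], 0], [[0, 0, 0], [0, 0, 0], 0]]'

```text
time: 11.65
tool_pos: [0.5606, -0.1678, 0.0237]
orientation: [0.001, 0.735, 0.678, 0.0]
force: [1.0, -3.6, 3.0]
grip_width: 0.0005
finger_force: 1.8
```

play_rows --commands '[[[0, 0.001, 0], [0, 0, 0], 0], [[0, 0.001, 0], [0, 0, 0], 0], [[0, 0, 0], [0, 0, 0], 0]]'

```text
time: 11.95
tool_pos: [0.5607, -0.1667, 0.0237]
orientation: [0.001, 0.735, 0.678, -0.0]
force: [-1.4, -12.6, 5.2]
grip_width: 0.0006
finger_force: 6.0
```

play_rows --commands '[[[0, 0.001, 0], [0, 0, 0], 0], [[0, 0, 0], [0, 0, 0], 0]]'

```text
time: 12.15
tool_pos: [0.5608, -0.1666, 0.0237]
orientation: [0.002, 0.735, 0.678, -0.0]
force: [-2.7, -20.4, 3.3]
grip_width: 0.0004
finger_force: 10.1
```

play_rows --commands '[[[0, -0.004, 0], [0, 0, 0], 0], [[0, -0.004, 0], [0, 0, 0], 0], [[0, 0, 0.02], [0, 0, 0], 0], [[0, 0, 0.025], [0, 0, 0], 0], [[-0.018, 0.034, 0], [0, 0, 0], 0], [[-0.017, 0.034, 0], [0, 0, 0], 0], [[0, 0, -0.01], [0, 0, 0], 0], [[0, 0, -0.025], [0, 0, 0], 0], [[0, 0, -0.01], [0, 0, 0], 0], [[0, 0, 0], [0, 0, 0], 0]]'

```text
time: 13.15
tool_pos: [0.5242, -0.1043, 0.0217]
orientation: [-0.001, 0.735, 0.678, -0.001]
force: [-0.0, -0.4, 0.7]
grip_width: 0.0006
finger_force: 0.0
```

play_rows --commands '[[[0.003, 0, 0], [0, 0, 0], 0], [[0.003, 0, 0], [0, 0, 0], 0], [[0.003, 0, 0], [0, 0, 0], 0], [[0.001, 0, 0], [0, 0, 0], 0], [[0.001, 0, 0], [0, 0, 0], 0], [[0, 0, 0], [0, 0, 0], 0]]'

```text
time: 13.75
tool_pos: [0.5361, -0.1045, 0.0231]
orientation: [0.0, 0.735, 0.678, 0.0]
force: [0.1, 0.0, -0.3]
grip_width: 0.0003
finger_force: 0.0
```

play_rows --commands '[[[0.001, 0, 0], [0, 0, 0], 0], [[0.001, 0, 0], [0, 0, 0], 0], [[0.001, 0, 0], [0, 0, 0], 0], [[0.0005, 0, 0], [0, 0, 0], 0], [[0, 0, 0], [0, 0, 0], 0]]'

```text
time: 14.25
tool_pos: [0.5377, -0.1043, 0.0228]
orientation: [-0.001, 0.735, 0.678, -0.001]
force: [-9.3, -2.0, 7.8]
grip_width: 0.0005
finger_force: 5.1
```

The block is still seated: the finger stalls at the same x. I back off and go above the bar.

play_rows --commands '[[[-0.004, 0, 0], [0, 0, 0], 0], [[-0.004, 0, 0], [0, 0, 0], 0], [[0, 0, 0.03], [0, 0, 0], 0], [[0, 0, 0.05], [0, 0, 0], 0.036], [[0, 0, 0.03], [0, 0, 0], 0.036], [[-0.003, 0.036, 0], [0, 0, 0], 0.036], [[-0.003, 0.036, 0], [0, 0, 0], 0.036], [[-0.003, 0.036, 0], [0, 0, 0], 0.036], [[-0.004, 0.037, 0], [0, 0, 0], 0.036], [[0, 0, 0], [0, 0, 0], 0.036]]'

```text
time: 15.25
tool_pos: [0.5175, 0.044, 0.1329]
orientation: [-0.0, 0.734, 0.679, 0.0]
force: [-0.3, -2.1, -0.5]
grip_width: 0.0362
finger_force: 0.0
```

```bash
python3 - <<'E'
from h import *
np.set_printoptions(precision=4,suppress=True)
o=robot.get_obs();print(o["tool_pos"],o["force"])
cs=[cam(n) for n in ("wrist","side","scene")]
for c in cs:
    r=tip_of("cover_bar",c)
    for x in r[:2]: print(x["position"],x["conf"],atz(c,x["position"][1],x["position"][0],.067))
a=cs[0]["color"].copy()
s=cv2.resize(cs[1]["color"][195:275,255:360],(420,320),interpolation=2)
im=np.zeros((420,800,3),np.uint8);im[:,:380]=cv2.resize(a,(380,285))[:0].sum() if 0 else 0
im[:285,:380]=cv2.resize(a,(380,285));im[:320,380:]=s
cv2.imwrite("pics/w4.png",im)
E
```

```text
[0.5175 0.044  0.1329] [-0.2629 -2.075  -0.5221]
[230.0, 281.0] 0.61 [0.5169 0.0393 0.067 ]
[208.9, 292.4] 0.92 [0.5129 0.0254 0.067 ]
[202.9, 285.9] 0.68 [0.5097 0.0302 0.067 ]
```

View pics/w4.png

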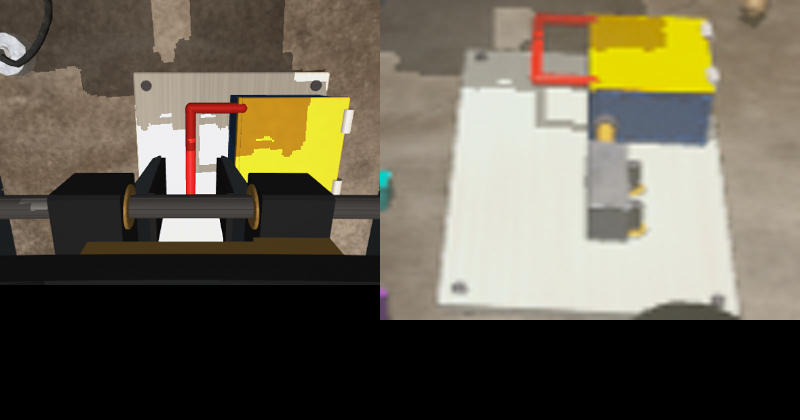

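The side crop shows the block against both dowels and the anvil, and the wrist view shows the bar at (190,170) centred between the fingers. Descend and grip.

play_rows --commands '[[[0, -0.002, -0.03], [0, 0, 0], 0.036], [[0, -0.001, -0.03], [0, 0, 0], 0.036], [[0, 0, -0.015], [0, 0, 0], 0.036], [[0, 0, -0.009], [0, 0, 0], 0.036], [[0, 0, 0], [0, 0, 0], 0.036], [[0, 0, 0], [0, 0, 0], 0.02], [[0, 0, 0], [0, 0, 0], 0.006], [[0, 0, 0], [0, 0, 0], 0.006], [[0, 0, 0], [0, 0, 0], 0.006]]'

```text
time: 16.45
tool_pos: [0.5164, 0.0377, 0.0489]
orientation: [-0.001, 0.735, 0.678, -0.001]
force: [-7.7, 0.7, 0.3]
grip_width: 0.009
finger_force: 30.0
```

play_rows --commands '[[[0, 0, 0.0127], [0, 0, 0], 0.006], [[0.0016, -0.0001, 0.0126], [0, 0, 0], 0.006], [[0.0027, -0.0002, 0.0124], [0, 0, 0], 0.006], [[0.0038, -0.0003, 0.0121], [0, 0, 0], 0.006], [[0.0049, -0.0004, 0.0118], [0, 0, 0], 0.006], [[0.0059, -0.0005, 0.0113], [0, 0, 0], 0.006], [[0, 0, 0], [0, 0, 0], 0.006]]'

```text
time: 17.15
tool_pos: [0.5345, 0.0363, 0.1227]
orientation: [-0.002, 0.735, 0.678, -0.002]
force: [-17.1, 0.5, 6.6]
grip_width: 0.0096
finger_force: 30.0
```

play_rows --commands '[[[0.0055, -0.0005, 0.0111], [0, 0, 0], 0.006], [[0.0075, -0.0006, 0.0103], [0, 0, 0], 0.006], [[0.0085, -0.0007, 0.0094], [0, 0, 0], 0.006], [[0.0094, -0.0007, 0.0086], [0, 0, 0], 0.006], [[0, 0, 0], [0, 0, 0], 0.006]]'

```text
time: 17.65
tool_pos: [0.5662, 0.0338, 0.1628]
orientation: [-0.001, 0.735, 0.678, -0.001]
force: [-22.8, 1.1, 24.0]
grip_width: 0.0093
finger_force: 30.0
```

play_rows --commands '[[[0.005, -0.0005, 0.006], [0, 0, 0], 0.006], [[0.0065, -0.0005, 0.005], [0, 0, 0], 0.006], [[0.0075, -0.0006, 0.005], [0, 0, 0], 0.006], [[0, 0, 0], [0, 0, 0], 0.006]]'

```text
time: 18.05
tool_pos: [0.5873, 0.032, 0.1784]
orientation: [0.0, 0.735, 0.678, 0.0]
force: [-8.6, 0.1, 9.7]
grip_width: 0.0091
finger_force: 30.0
```

```bash
python3 - <<'E'
from h import *
np.set_printoptions(precision=4,suppress=True)
o=robot.get_obs();print(o["tool_pos"],o["force"],o["moment"])
q=[.557,-.0329,-.0803]
cs=[cam(n) for n in ("side","scene")]
out=[]
for c,(y0,x0) in zip(cs,((140,240),(130,240))):
    for r in tip_of("cover_bar",c)[:1]+tip_of("cover_hinge",c)[:1]: print(r["position"],r["conf"])
    for a in (50,55,60,65): 
        t=np.radians(a);P=[(.101-.146*np.cos(t),y,.067+.146*np.sin(t)) for y in (.028,.112)];print(a,proj(c,g2w(q,P)).round(1).tolist())
    out.append(cv2.resize(c["color"][y0:y0+150,x0:x0+100],(400,600),interpolation=2))
cv2.imwrite("pics/w5.png",np.hstack(out))
E
```

```text
[0.5873 0.032  0.1784] [-8.6021  0.1338  9.7036] [0.077  1.4603 0.0468]
[175.0, 316.2] 0.58
[208.5, 335.7] 0.65
50 [[311.3, 184.6], [310.9, 172.1]]
55 [[314.7, 182.6], [314.1, 170.1]]
60 [[318.3, 180.8], [317.5, 168.4]]
65 [[322.0, 179.3], [321.0, 167.0]]
[164.7, 307.1] 0.42
[186.8, 326.4] 0.77
50 [[308.8, 176.0], [296.0, 159.6]]
55 [[312.0, 173.0], [299.0, 156.6]]
60 [[315.4, 170.2], [302.2, 153.9]]
65 [[318.9, 167.5], [305.6, 151.3]]
```

View pics/w5.png

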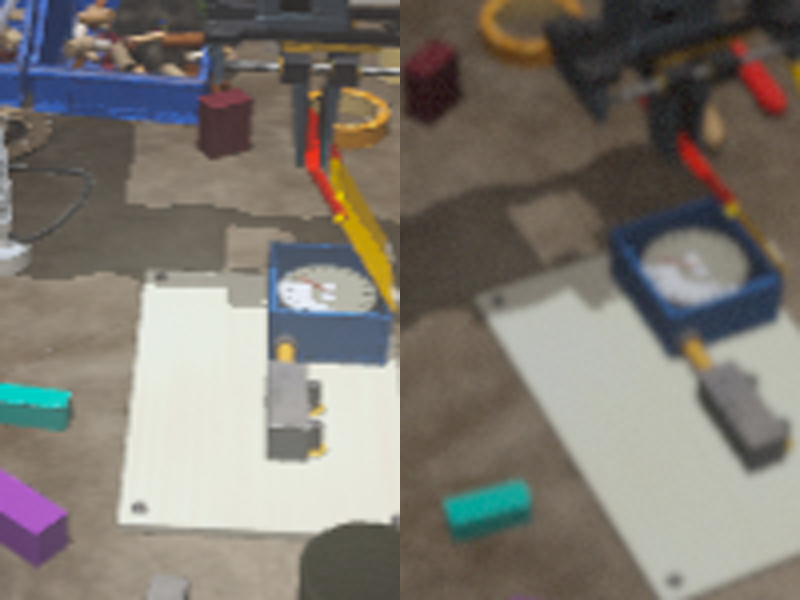

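The cover stands at about 60°: the bar's near end is at (318,180) in the side view, where the 60° prediction is (318.3,180.8), and the tool's travel gives 59.9°. The block still rests against the dowels and anvil. I'll ease the radial load slightly and let it settle.

play_rows --commands '[[[-0.0004, 0, 0.0005], [0, 0, 0], 0.006], [[0, 0, 0], [0, 0, 0], 0.006], [[0, 0, 0], [0, 0, 0], 0.006], [[0, 0, 0], [0, 0, 0], 0.006], [[0, 0, 0], [0, 0, 0], 0.006]]'

```text
time: 18.85
tool_pos: [0.5864, 0.0321, 0.178]
orientation: [-0.0, 0.735, 0.678, -0.0]
force: [-6.1, 0.8, 6.6]
grip_width: 0.0089
finger_force: 30.0
```

```bash
python3 - <<'E'
from h import *
o=robot.get_obs();print(o["time"],o["tool_pos"],o["force"],o["grip_width"],o["finger_force"])
if abs(o["tool_pos"][2]-.1787)<.003 and o["finger_force"]>20: print(job.close_job())
E
```

```text
18.85 [0.58639835 0.03205705 0.17795823] [-6.06263342  0.84901734  6.59101015] 0.00891320788482098 30.003203451633453
the job is handed in; nothing more can be done
None
```

The job is handed in at 18.85 s: the block sits against both dowel stops and the anvil, and the gripper is holding the dust cover open at about 60°, by my measurements; the hand-in returned no verdict.

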